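# Open the label printer for a roll change

## Task

Open the desktop label printer for a roll change: with the fingertips press its release tab down until the cover springs ajar, then push the cover gently all the way back until it rests open on its stop. Only press and push: do not pinch the cover or lean on the printer, do not fling the cover open, and leave the other things on the desk where they are.

Things in the scene. Friction and masses are not known exactly. Their poses are not given: they have to be found in the camera images.
- printer: Desktop label printer, white housing 235 mm deep (x) by 160 wide (y), grey cover with a window on top, label roll inside. Stands fast. Origin on the desk under it; x from its front (towards the robot) to its rear, z up. In front is a flat deck 88 mm above the desk, x -130 to -45 mm, with the release tab. Closed cover: x -50 to 85 mm, full width, top 145 mm above the desk.
- release_tab (a joint): How far the release tab is pressed down, m: 0 up, 0.006 at its stop. It springs back; 1.5 N starts it and about 5 N takes it to its stop. The latch lets go at about 0.0045 and the cover then springs up at once; the tab need not be held.
- tab_top (a point): Centre of the top face of the release tab: ribbed grey bar, 30 mm (printer x) by 44 mm (y), on the front deck, midway across, 10 mm proud of it; 98 mm above the desk when up. Moves straight down. The cover's lip begins 48 mm behind this point. The small flat round key beside it is not used.
- cover (a joint): Angle of the cover, rad: 0 closed and latched (0.01 play), 0.55 popped ajar by its spring, 1.85 fully open on its stop, leaning back past upright. Opening swings its front edge up and to the rear. Beyond 0.55 it must be pushed (1 to 2 N at the front edge); let go too early, it sinks back to 0.55; beyond about 1.4 it falls slowly on to the stop. The hinge is damped.
- cover_lip (a point): Underside of the finger lip at the middle of the cover's front edge; moves with the cover. Closed: 132 mm ahead of the hinge line, 24 mm below it, 91 mm above the desk. The lip, 110 mm long (printer y), 6 deep, 5 thick, is at the foot of the cover's front wall (54 mm tall, 160 wide). Ajar, it is about 164 mm above the desk with free room before and under it.
- cover_hinge (a point): Middle of the cover's hinge line (along printer y), 85 mm behind the printer's origin, 115 mm above the desk. Does not move. The open cover reaches about 255 mm above the desk.
- charge_hub: Battery charging hub: black station 130 mm (x) by 200 mm (y), with two grey flight batteries standing in its bays to 122 mm above the desk. Stands fast. Origin on the desk under its middle. Not used.
- spare_roll: Spare roll of labels standing on end, 80 mm across, 50 mm high; loose. Origin at the centre of its underside. Leave alone.
- battery: Grey flight battery lying on the desk, 70 (x) by 92 (y) by 40 mm high; loose. Origin at the centre of its underside. Leave alone.
- battery_case: Small black case, 85 x 55 x 60 mm high; loose. Origin at the centre of its underside. Leave alone.
- hex_driver: Screwdriver with a black handle, 170 mm long, lying on the desk; loose. Origin near its middle, on the desk. Leave alone.
- quadcopter: Grey quadcopter about 230 mm across over its motors, 80 mm high; loose. Origin on the desk under its middle. Leave alone.
- controller: Black two-stick radio controller, 110 x 160 mm, 58 mm high over the sticks; loose. Origin on the desk under its middle. Leave alone.
- phone: Phone lying flat, 150 x 72 x 9 mm; loose. Origin at the centre of its underside. Leave alone.
- screw_jar: Screw-top jar, 56 mm across, 65 mm high; loose. Origin at the centre of its underside. Leave alone.

How it is judged:
By the outcome, as a careful person would: the job done as asked, in the order asked, and still so for the second after the job is handed in, with the robot touching nothing.
It also fails if it takes over 51 s, if anything falls off the work surface, if the arm or the gripper's body presses on something with over 40 N, if the wrist force passes 120 N, or if a joint passes its speed limit or range.

## Robot

A 6-joint arm with a two-finger parallel gripper is mounted at the origin on the work surface. World frame = base frame: x ahead of the robot, y to its left, z up, the work surface at z = 0. Lengths are in m, angles in rad, forces in N, time in s.
With the tool pointing down it reaches from about 0.375 to 0.975 m from the base axis. Payload 3.8 kg.
Tool frame: the origin (TCP) lies midway between the tips of the shut fingers; the grasp point (between the pads) lies 19 mm behind it; z points along the fingers, y is the direction in which the jaws open and shut (so a half turn about z gives the same grasp; the last joint's range is limited). The gripper opens to 85 mm and grips with 20 to 120 N. Pads are 22 mm wide; open, the fingers measure 114 mm over their backs; the gripper's body (76 mm by 85 mm) begins 54 mm behind the grasp point. The pads swing forward as they close: fully open they stand 13 mm farther back than shut.
Start: joints at [1.311, 0.264, 1.604, -0, 1.274, -0.037], TCP at [0.149, 0.658, 0.198] pointing down, gripper open.
Joint ranges: [-2.63, 2.63], [-0.94, 2.18], [0.31, 2.57], [-1.31, 4.45], [0, 2.66], [-2.55, 2.55]. Speed limits (rad/s): [2.57, 2.57, 3.14, 3.14, 3.14, 3.14].

## Interface

Orientations are given as a rotation vector (axis times angle).
In Python, from workcell import readout, read_camera, camera_params, bot gives the robot as it stands.
- The arm moves only by the tool apply_moves, never from a script. Its argument "plan" is a list that holds one entry, the list of rows, each a list of 7 numbers: the shift along the tool's x, y, z each as a share of 1000 mm, from -1 to 1, then the turn, a rotation vector about the tool's x, y, z each as a share of pi rad, from -1 to 1, then the gripper command: -1 is fully open, 1 is shut, values between are in proportion. A call has exactly 8 rows; each row is the pose to reach, as a shift and turn from the pose commanded when the call began, along the tool's axes at that moment, turning the shorter way round; what a row does not reach only later rows make up. A row lasts 1/12 s, in which the tool goes at most 41.7 mm and 7.16 degrees, less where a joint would pass 70% of its speed; a pose out of reach is approached as far as the arm can. A call with a number of a shift or a turn outside -1 to 1 is refused whole. A call with a gripper value outside its range is refused whole. The fingers move at their own pace and stop on an object; "force" is the grip in N (left out, the last holds). Time passes only in rows, so rows that repeat a pose let the fingers close, or fill a call up. It gives the time, the measured TCP pose, the force and the opening at its end, in the units of the state.
- readout.read_state(): the state, without advancing time (a new reading comes with each control period).
- read_camera(name): name is "scene" or "side" or "wrist"; returns the picture (384x512x3 uint8, red, green, blue); there is no depth.
- camera_params(name): a dict with "fovy" (degrees; the focal length in pixels is half the picture's height over the tangent of half this angle, whatever the lens; pixels are square), "cx", "cy" (the principal point, pixels), "k1" (the pictures are not rectified: a ray, as slopes to the right and down, at radius r is drawn at 1 + k1 r^2 times it, then the intrinsics apply), "rvec" (rotation vector, rad) and "tvec" (3), from world to camera coordinates, as OpenCV has them; the wrist camera has in their place "hand_eye" (4x4, takes a point from camera to tool coordinates, whose origin is the TCP and whose axes are the flange's). Camera axes: x right, y down, z forward; pixel columns grow to the right and rows downward; lengths in m; the calibration is good to about 2 mm. A picture is of the moment at which its call begins: read the wrist's pose just before it. camera_params takes no time and is no camera call.
- bot.finish_job(): hands the job in, once; it reports no verdict.
The state is a dict: "time": time; "q": joint angles; "joint_vel": joint speeds; "joint_torque": joint torques, N m; "tool_pos": TCP position; "tcp_rot": TCP orientation; "wrist_force": force on the tool from outside, world axes, zero at the start; "torque": the same for the moment, N m; "width": opening from 0.0 (shut) to 1.0 (fully open).
Only numpy, scipy, OpenCV 4.12 (cv2) and the standard library are available. Lean on these libraries where they do the work, as an engineer would, in place of code of your own. Each camera call takes 0.05 s, during which the arm holds its last target.

## Working session

There is one attempt and no reset: what is moved stays moved. The work goes in short steps, Python scripts to look and compute and a tool call to move; the robot and the scene stay as the last step left them, time stands still between calls to the robot, and variables do not carry over. Pictures are saved under pics/ and viewed, and the job is handed in when it is done.

Besides the shell and the picture viewer there is one more tool, called after "Emit:" as name(argument=value, ...) on one line, values as JSON. apply_moves: Moves the arm, as the interface text tells. Shift numbers are shares of 1000 mm and turn numbers shares of pi rad, none past 1 either way. Its arguments: {"type":"object","properties":{"plan":{"type":"array","items":{"type":"array","items":{"type":"array","items":{"type":"number","minimum":-1,"maximum":1}}}},"force":{"type":"number"}},"required":["plan"]}

```bash
ls; mkdir -p pics
python3 - <<'E'
from workcell import readout, read_camera, camera_params, bot
import cv2
print(readout.read_state())
for n in ["scene","side","wrist"]:
    im=read_camera(n); cv2.imwrite(f"pics/{n}0.png",im[:,:,::-1]); print(n,camera_params(n))
E
```

```text
pics
{'time': 0.0, 'q': array([ 1.31109315e+00,  2.64748748e-01,  1.60539442e+00, -2.82357616e-05,
        1.27369267e+00, -3.69253807e-02]), 'joint_vel': array([-0.0007255 ,  0.00013856, -0.0008458 , -0.00038424,  0.00040118,
        0.00200512]), 'joint_torque': array([ 2.00985465e-03, -5.15104330e+01, -3.67319047e+01,  1.71629495e-04,
        1.27736694e-02, -5.76924663e-06]), 'tool_pos': array([0.14895345, 0.65752464, 0.19625405]), 'tcp_rot': array([-0.34916831, -3.12181979,  0.00349083]), 'wrist_force': array([-0.25812888,  0.77317113,  0.11736966]), 'torque': array([-0.04659315,  0.02993095,  0.02710387]), 'width': 1.00071497495278}
scene {'fovy': 52.455009846647535, 'cx': 256.6858155074771, 'cy': 198.93634415043388, 'k1': -0.04887446347280312, 'rvec': array([ 0.98215835,  2.65842418, -0.80838016]), 'tvec': array([ 0.44222967, -0.27872577,  1.84481373])}
side {'fovy': 52.18839347253234, 'cx': 256.29570946470983, 'cy': 190.6691576359295, 'k1': -0.04271632293751579, 'rvec': array([ 2.26545737, -0.66240955,  0.29572866]), 'tvec': array([-0.46948254,  0.28435091,  1.09518885])}
wrist {'fovy': 70.42783939271708, 'cx': 253.61953386721737, 'cy': 195.35792483424174, 'k1': 0.018736727551496857, 'hand_eye': array([[ 5.85181141e-04, -9.49235576e-01, -3.14565539e-01,
         8.06272308e-02],
       [ 9.99999109e-01,  9.32794165e-04, -9.54525367e-04,
         1.71327988e-03],
       [ 1.19949434e-03, -3.14564700e-01,  9.49235277e-01,
        -1.76236841e-01],
       [ 0.00000000e+00,  0.00000000e+00,  0.00000000e+00,
         1.00000000e+00]])}
```

View pics/scene0.png

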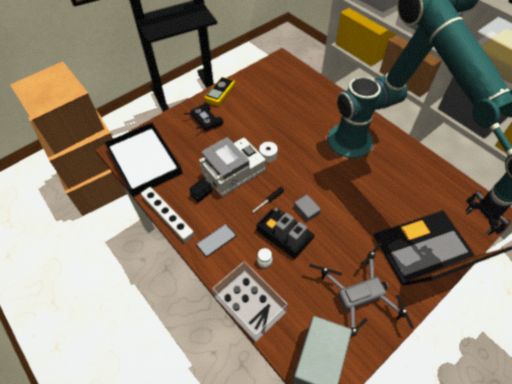

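View pics/side0.png

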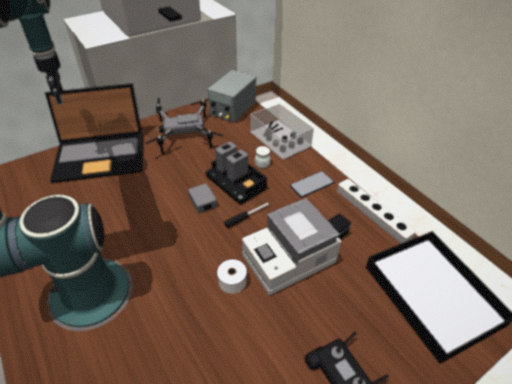

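View pics/wrist0.png

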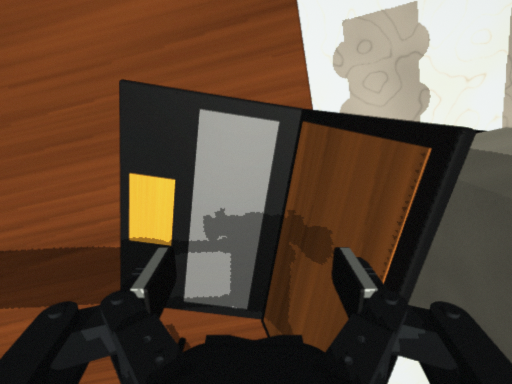

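The scene view shows the printer at about (232,165) and the spare roll in front of it at (268,150). In the side view the printer is at about (290,245), with its tab facing the robot, and the roll is at (232,275). I'll enlarge both views.

Run:
```python
import cv2
a=cv2.imread("pics/scene0.png")[120:220,170:300]; b=cv2.imread("pics/side0.png")[190:300,210:360]
cv2.imwrite("pics/sc_c.png",cv2.resize(a,None,fx=6,fy=6,interpolation=cv2.INTER_CUBIC))
cv2.imwrite("pics/si_c.png",cv2.resize(b,None,fx=5,fy=5,interpolation=cv2.INTER_CUBIC))
```

```text
(no output)
```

View pics/sc_c.png

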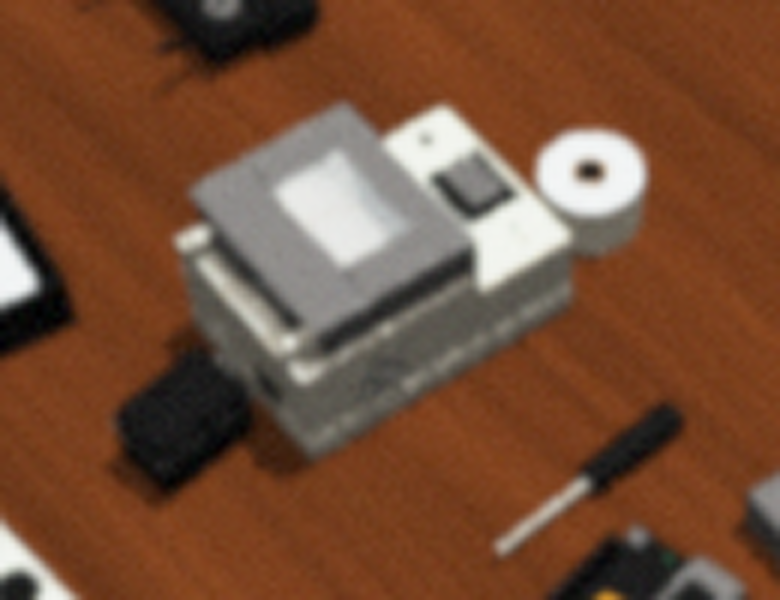

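View pics/si_c.png

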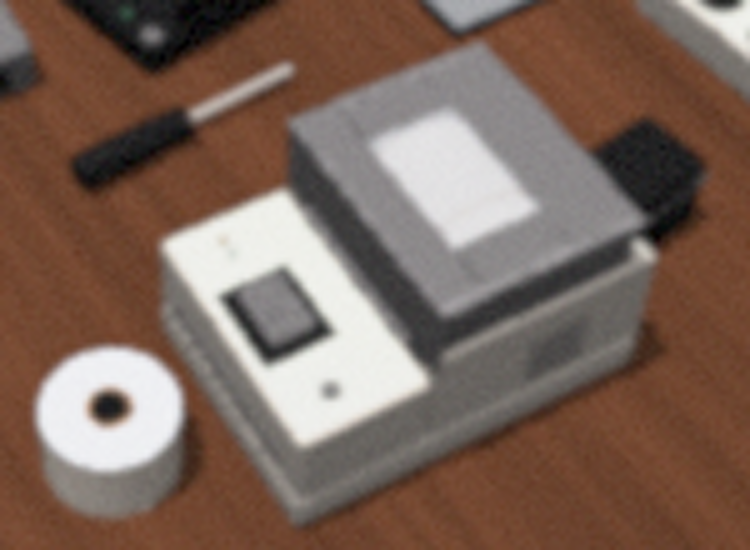

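```bash
cat > h.py <<'E'
import numpy as np, cv2
from scipy.spatial.transform import Rotation as R
from workcell import readout, read_camera, camera_params, bot
def ray(name,uv,st=None):
    p=camera_params(name); f=192/np.tan(np.radians(p["fovy"])/2)
    d=(np.array(uv,float)-[p["cx"],p["cy"]])/f
    s=d.copy()
    for _ in range(20): s=d/(1+p["k1"]*(s@s))
    v=np.array([s[0],s[1],1.])
    if name=="wrist":
        H=p["hand_eye"]; T=R.from_rotvec(st["tcp_rot"]).as_matrix()
        return T@H[:3,3]+st["tool_pos"], T@H[:3,:3]@v
    M=cv2.Rodrigues(p["rvec"])[0]; return -M.T@p["tvec"], M.T@v
def plane(r,z): o,d=r; return o+d*(z-o[2])/d[2]
def tri(r1,r2):
    A=[];b=[]
    for o,d in (r1,r2):
        d=d/np.linalg.norm(d);P=np.eye(3)-np.outer(d,d);A.append(P);b.append(P@o)
    x=np.linalg.lstsq(np.vstack(A),np.hstack(b),rcond=None)[0]
    return x,[np.linalg.norm(a@x-c) for a,c in zip(A,b)]
def proj(name,X,st=None):
    p=camera_params(name); f=192/np.tan(np.radians(p["fovy"])/2)
    X=np.asarray(X,float)
    if name=="wrist":
        T=np.eye(4);T[:3,:3]=R.from_rotvec(st["tcp_rot"]).as_matrix();T[:3,3]=st["tool_pos"]
        M=np.linalg.inv(T@p["hand_eye"]);c=M[:3,:3]@X+M[:3,3]
    else: c=cv2.Rodrigues(p["rvec"])[0]@X+p["tvec"]
    s=c[:2]/c[2]; return s*(1+p["k1"]*(s@s))*f+[p["cx"],p["cy"]]
E
python3 - <<'E'
from h import *
np.set_printoptions(precision=4,suppress=True)
si=lambda u,v:((u+.5)/5-.5+210,(v+.5)/5-.5+190)
sc=lambda u,v:((u+.5)/6-.5+170,(v+.5)/6-.5+120)
P={"tab":((276,308),(478,183),.098),"deckF1":((162,243),(572,238),.088),"deckF2":((300,447),(440,105),.088),
"covFL":((290,122),(472,250),.145),"covFR":((438,315),(345,103),.145),"covRR":((645,222),(190,190),.145),"covRL":((482,42),(315,335),.145)}
for k,(a,b,z) in P.items():
    r1=ray("side",si(*a));r2=ray("scene",sc(*b))
    print(k,plane(r1,z)[:2],plane(r2,z)[:2],*tri(r1,r2))
# roll
print("roll",plane(ray("side",si(110,407)),.05),plane(ray("scene",sc(590,172)),.05))
st=readout.read_state();print(R.from_rotvec(st["tcp_rot"]).as_matrix())
E
```

```text
tab [ 0.4526 -0.2059] [ 0.454  -0.1977] [ 0.4531 -0.2019  0.0935] [np.float64(0.001933079229928764), np.float64(0.001933079229928892)]
deckF1 [ 0.4274 -0.126 ] [ 0.4308 -0.121 ] [ 0.4288 -0.1233  0.0843] [np.float64(0.00010696300893108492), np.float64(0.00010696300893146912)]
deckF2 [ 0.4172 -0.2822] [ 0.4211 -0.2818] [ 0.419  -0.2822  0.0863] [np.float64(0.0014362213035873596), np.float64(0.0014362213035871603)]
covFL [ 0.5119 -0.1294] [ 0.5206 -0.1225] [ 0.5164 -0.1257  0.1388] [np.float64(0.0014236174396308518), np.float64(0.0014236174396306204)]
covFR [ 0.5008 -0.284 ] [ 0.503  -0.2856] [ 0.5019 -0.2847  0.1449] [np.float64(0.0013644423395153642), np.float64(0.0013644423395147802)]
covRR [ 0.6346 -0.2947] [ 0.6348 -0.2919] [ 0.6348 -0.2936  0.1437] [np.float64(0.0007931206756971291), np.float64(0.0007931206756958846)]
covRL [ 0.6449 -0.1371] [ 0.646  -0.1348] [ 0.6456 -0.1359  0.1436] [np.float64(0.00027107567878280336), np.float64(0.0002710756787832932)]
roll [ 0.3574 -0.1839  0.05  ] [ 0.3576 -0.1837  0.05  ]
[[-0.9753  0.221  -0.0005]
 [ 0.221   0.9753 -0.0017]
 [ 0.0001 -0.0018 -1.    ]]
```

```bash
cat >> h.py <<'E'
np.set_printoptions(precision=4,suppress=True)
O=np.array([0.555,-0.210,0.]); YAW=-0.064
def PW(x,y,z): # printer mm -> world
    c,s=np.cos(YAW),np.sin(YAW); return O+np.array([c*x-s*y,s*x+c*y,z])/1000
def rot(tilt,yaw=YAW): # tool z forward by tilt (rad) from straight down, tool x toward robot
    x=np.array([-np.cos(tilt),0,-np.sin(tilt)]);z=np.array([np.sin(tilt),0,-np.cos(tilt)]);y=np.cross(z,x)
    return R.from_euler('z',yaw)*R.from_matrix(np.c_[x,y,z])
def rel(pos,Rt,st=None):
    st=st or readout.read_state(); Rc=R.from_rotvec(st["tcp_rot"])
    return np.round(np.r_[Rc.inv().apply(pos-st["tool_pos"]),(Rc.inv()*Rt).as_rotvec()/np.pi],4)
def where(st=None):
    st=st or readout.read_state(); d=st["tool_pos"]-O; c,s=np.cos(YAW),np.sin(YAW)
    z=R.from_rotvec(st["tcp_rot"]).as_matrix()[:,2]
    print("t",round(st["time"],2),"printer xyz mm",np.array([c*d[0]+s*d[1],-s*d[0]+c*d[1],d[2]])*1e3,"tilt",np.degrees(np.arctan2(np.hypot(*z[:2])*np.sign(z[0]),-z[2])),"F",st["wrist_force"],"w",st["width"],"q",st["q"])
E
python3 - <<'E'
from h import *
print(rel(np.array([.2,.6,.34]),rot(0)))
print(rel(np.array([.46,.2,.34]),rot(0)))
print(rel(PW(-98,0,180),rot(0)), PW(-98,0,180))
E
```

```text
[-0.0625 -0.0453 -0.1434 -0.0006 -0.0001 -0.0505]
[-0.4045 -0.3779 -0.1428 -0.0006 -0.0001 -0.0505]
[-0.4909 -0.772   0.0179 -0.0006 -0.0001 -0.0505] [ 0.4572 -0.2037  0.18  ]
```

Emit:
apply_moves(plan=[[[0,0,-0.04,0,0,0,1],[0,0,-0.08,0,0,0,1],[-0.02,-0.02,-0.115,0,0,0,1],[-0.05,-0.045,-0.14,0,0,0,1],[-0.08,-0.075,-0.14,0,0,-0.01,1],[-0.11,-0.1,-0.14,0,0,-0.02,1],[-0.14,-0.13,-0.14,0,0,-0.03,1],[-0.17,-0.16,-0.14,0,0,-0.05,1]]], force=40)

```text
time: 0.82
tool_pos: [0.2769, 0.4684, 0.3376]
tcp_rot: [0.099, 3.14, 0.0]
wrist_force: [0.8, 0.0, 0.5]
width: 0.0
```

Run:
```python
from h import *
where()
print(rel(np.array([.47,.2,.34]),rot(0)))
print(rel(PW(-98,0,260),rot(0.1)))
```

```text
t 0.82 printer xyz mm [-320.9518  659.2171  337.5686] tilt 0.018469564080274836 F [0.8031 0.0319 0.5261] w 0.0001902934175005859 q [ 0.9913 -0.0411  1.6879 -0.0002  1.4945 -0.5162]
[-0.2097 -0.2556 -0.0024  0.      0.0001  0.0002]
[-0.2225 -0.6594  0.0776  0.     -0.0317  0.0002]
```

Emit:
apply_moves(plan=[[[-0.028,-0.03,0,0,0,0,1],[-0.055,-0.06,0,0,0,0,1],[-0.082,-0.09,0,0,0,0,1],[-0.11,-0.12,0,0,0,0,1],[-0.138,-0.15,0,0,0,0,1],[-0.16,-0.185,0,0,0,0,1],[-0.18,-0.22,0,0,0,0,1],[-0.2,-0.255,0,0,0,0,1]]])

```text
time: 1.48
tool_pos: [0.4595, 0.2005, 0.3373]
tcp_rot: [-0.103, -3.14, 0.0]
wrist_force: [0.4, 0.4, 0.6]
width: -0.0
```

Run:
```python
from h import *
where()
print(rel(PW(-98,0,260),rot(0.1)))
```

```text
t 1.48 printer xyz mm [-121.5904  403.5257  337.2772] tilt -0.019287120909323385 F [0.3906 0.4469 0.5757] w -0.00022810371584779064 q [ 0.3617 -0.1251  1.7661 -0.      1.5009 -1.1433]
[-0.0243 -0.4035  0.0773 -0.0001 -0.0319 -0.0006]
```

Emit:
apply_moves(plan=[[[0,-0.04,0,0,0,0,1],[0.005,-0.08,0,0,0,0,1],[0.005,-0.12,0.01,0,0,0,1],[0.01,-0.16,0.02,0,0,0,1],[0.01,-0.2,0.03,0,0,0,1],[0.01,-0.24,0.04,0,0,0,1],[0.01,-0.28,0.05,0,0,0,1],[0.01,-0.32,0.06,0,0,0,1]]])

```text
time: 2.15
tool_pos: [0.4272, -0.118, 0.2771]
tcp_rot: [0.103, 3.139, -0.0]
wrist_force: [1.3, 0.4, 0.3]
width: 0.004
```

Emit:
apply_moves(plan=[[[0,-0.04,0.01,0,0,0,1],[0.003,-0.082,0.017,0,0,0,1],[0.003,-0.082,0.017,0,0,0,1],[0.003,-0.082,0.017,0,0,0,1],[0.003,-0.082,0.017,0,0,0,1],[0.003,-0.082,0.017,0,0,0,1],[0.003,-0.082,0.017,0,0,0,1],[0.003,-0.082,0.017,0,0,0,1]]])

```text
time: 2.82
tool_pos: [0.4202, -0.1966, 0.261]
tcp_rot: [0.099, 3.139, -0.0]
wrist_force: [-0.1, 1.4, -0.9]
width: 0.002
```

Run:
```python
from h import *
st=readout.read_state(); where(st)
im=read_camera("wrist"); cv2.imwrite("pics/w1.png",cv2.resize(im[:,:,::-1],None,fx=1.5,fy=1.5)); cv2.imwrite("pics/w1raw.png",im[:,:,::-1])
for p in [(-98,0,98),(-130,80,88),(-130,-80,88),(-50,80,145),(-50,-80,145)]: print(p,proj("wrist",PW(*p),st)*1.5)
np.savez("st1.npz",tool_pos=st["tool_pos"],tcp_rot=st["tcp_rot"])
```

```text
t 2.82 printer xyz mm [-135.3524    4.789   261.0456] tilt 0.04832904791049651 F [-0.1153  1.3587 -0.9195] w 0.0021374091458474824 q [-0.4914 -0.1804  1.9497  0.0002  1.3714 -1.999 ]
(-98, 0, 98) [373.4875 298.6412]
(-130, 80, 88) [464.7025 260.6209]
(-130, -80, 88) [282.3846 260.2984]
(-50, 80, 145) [471.9147 374.2112]
(-50, -80, 145) [273.4641 373.8435]
```

View pics/w1.png

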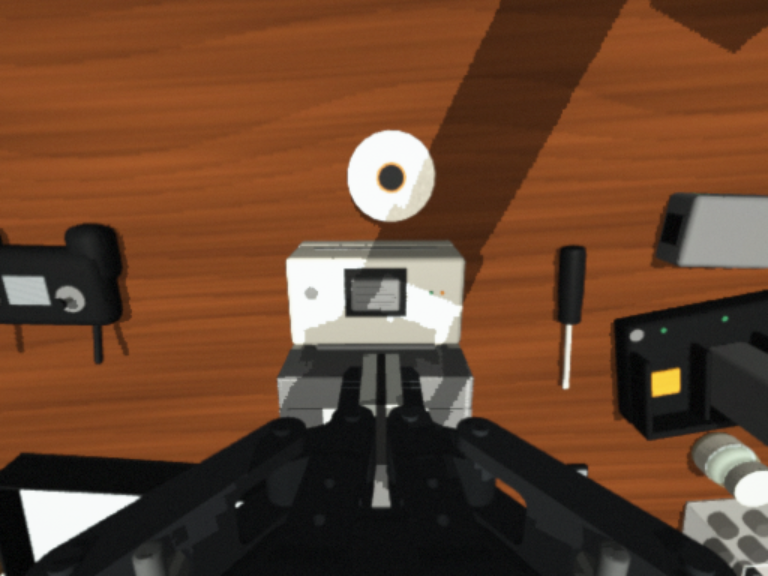

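The wrist view shows the tab at about (375,293). The deck's front corners are at (287,258) and (463,258), which fits the two-view estimate to within a few pixels. The roll at (390,176) is in front of the printer.

Run:
```python
from h import *
st=dict(np.load("st1.npz"))
def inP(w):
    d=w-O;c,s=np.cos(YAW),np.sin(YAW); return np.array([c*d[0]+s*d[1],-s*d[0]+c*d[1],d[2]])*1e3
for n,uv,z in [("tab",(375.5,292.5),.098),("FR",(287.5,258.5),.088),("FL",(464,258.5),.088),("coverFR top",(278,378),.145),("coverFL top",(471,378),.145),("roll",(390,177),.05)]:
    print(n,inP(plane(ray("wrist",((uv[0]+.5)/1.5-.5,(uv[1]+.5)/1.5-.5),st),z)))
t=np.radians(15)
print(rel(PW(-97,0,125),rot(t)))
```

```text
tab [-103.9252    1.5664   98.    ]
FR [-131.8527  -75.6056   88.    ]
FL [-132.1302   79.0244   88.    ]
coverFR top [-46.4409 -76.8225 145.    ]
coverFL top [-46.7734  79.2874 145.    ]
roll [-199.0486   14.3974   50.    ]
[-0.0383 -0.0047  0.136  -0.     -0.0831  0.0002]
```

Emit:
apply_moves(plan=[[[-0.02,-0.003,0.03,0,-0.03,0,1],[-0.041,-0.003,0.06,0,-0.06,0,1],[-0.041,-0.003,0.09,0,-0.083,0,1],[-0.041,-0.003,0.115,0,-0.083,0,1],[-0.041,-0.003,0.128,0,-0.083,0,1],[-0.041,-0.003,0.136,0,-0.083,0,1],[-0.041,-0.003,0.136,0,-0.083,0,1],[-0.041,-0.003,0.136,0,-0.083,0,1]]])

```text
time: 3.53
tool_pos: [0.4612, -0.2034, 0.1253]
tcp_rot: [0.093, 2.879, -0.013]
wrist_force: [0.5, 0.6, -0.3]
width: -0.002
```

Run:
```python
from h import *
where()
t=np.radians(15)
for z in (106,102,98,94): print(rel(PW(-94,1.5,z),rot(t)))
im=read_camera("side"); cv2.imwrite("pics/s1.png",cv2.resize(im[170:310,190:370,::-1],None,fx=4,fy=4,interpolation=2))
```

```text
t 3.53 printer xyz mm [-94.0804   0.6335 125.3108] tilt 14.981608807394649 F [ 0.4636  0.6457 -0.2851] w -0.0023599995485110038 q [-0.5575 -0.1765  2.2261  0.1607  0.8667 -2.154 ]
[ 0.0049  0.0009  0.0187 -0.0002 -0.0001 -0.0002]
[ 0.0059  0.0009  0.0225 -0.0002 -0.0001 -0.0002]
[ 0.007   0.0009  0.0264 -0.0002 -0.0001 -0.0002]
[ 0.008   0.0009  0.0303 -0.0002 -0.0001 -0.0002]
```

View pics/s1.png

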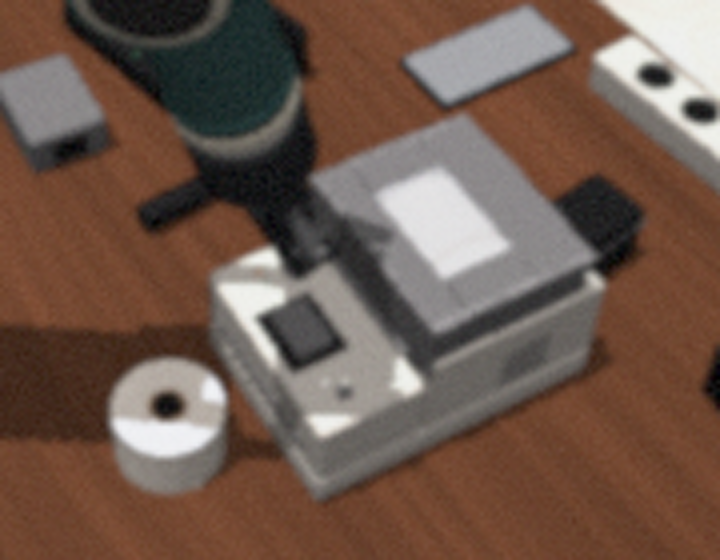

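The fingertips appear at about (305,265), which is above and possibly left of the tab at (302,330). I'll check this by projection.

Run:
```python
from h import *
st=readout.read_state()
c=lambda p:(p-np.array([190,170]))*4+1.5
print("tcp",c(proj("side",st["tool_pos"])),"tab",c(proj("side",PW(-101,1.5,98))),"fingertip-lower", c(proj("side",PW(-105,1.5,122))), c(proj("side",PW(-83,1.5,128))))
im=read_camera("scene"); cv2.imwrite("pics/sc1.png",cv2.resize(im[100:240,150:330,::-1],None,fx=4,fy=4,interpolation=2))
c=lambda p:(p-np.array([150,100]))*4+1.5
print("tcp",c(proj("scene",st["tool_pos"])),"tab",c(proj("scene",PW(-101,1.5,98))))
```

```text
tcp [311.2687 293.2262] tab [299.6174 321.4699] fingertip-lower [295.4681 302.2208] [323.5469 284.4969]
tcp [388.6341 184.7968] tab [395.7128 199.6934]
```

View pics/sc1.png

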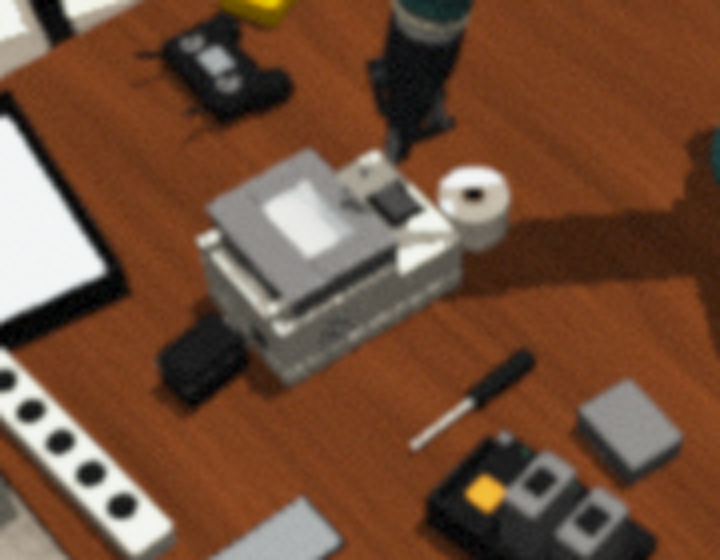

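Run:
```python
import cv2,numpy as np
a=cv2.imread("pics/s1.png");b=cv2.imread("pics/sc1.png")
a=cv2.resize(a[190:380,200:400],None,fx=2,fy=2.,interpolation=2);b=cv2.resize(b[100:290,300:500],None,fx=2,fy=2,interpolation=2)
o=np.clip(np.hstack([a,b]).astype(float)*1.7,0,255).astype(np.uint8);cv2.imwrite("pics/z1.png",o)
```

```text
(no output)
```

View pics/z1.png

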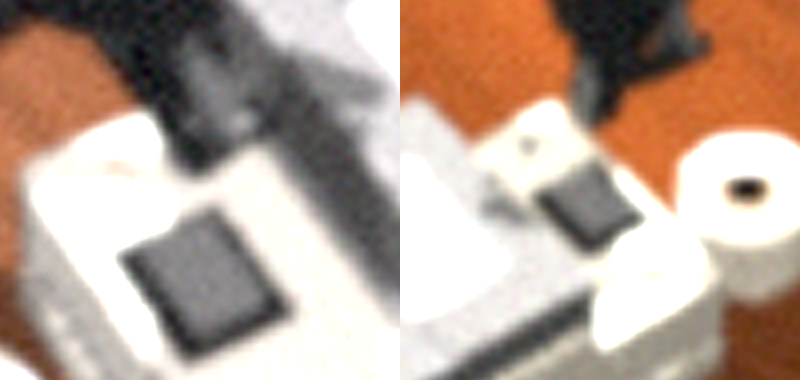

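Run:
```python
from h import *
def inP(w):
    d=w-O;c,s=np.cos(YAW),np.sin(YAW); return np.array([c*d[0]+s*d[1],-s*d[0]+c*d[1],d[2]])*1e3
si=lambda u,v:((u-1.5)/4+190,(v-1.5)/4+170)
sc=lambda u,v:((u-1.5)/4+150,(v-1.5)/4+100)
x,e=tri(ray("side",si(305,272)),ray("scene",sc(397,160)));print(x,inP(x),e)
x,e=tri(ray("side",si(305,324)),ray("scene",sc(396,200)));print("tab",x,inP(x),e)
where()
```

```text
[ 0.4518 -0.2048  0.157 ] [-103.3212   -1.3845  156.9665] [np.float64(0.0025964322766460447), np.float64(0.002596432276646314)]
tab [ 0.4552 -0.2037  0.0966] [-99.9534  -0.1002  96.5707] [np.float64(0.002068842752269836), np.float64(0.0020688427522690114)]
t 3.63 printer xyz mm [-93.1526  -0.0487 126.6235] tilt 15.10584024731432 F [-0.6141 -0.6503 -0.7003] w -0.0033494932705678236 q [-0.5578 -0.1773  2.2246  0.1608  0.8666 -2.154 ]
```

```bash
python3 - <<'E'
from h import *
st=dict(np.load("st1.npz")); T=R.from_rotvec(st["tcp_rot"])
for p in [(0,0,0),(0,0,-.019),(0,0,-.03),(0,0,-.05),(.011,0,0),(-.011,0,0),(.011,0,-.03),(.011,.01,0)]: print(p,proj("wrist",st["tool_pos"]+T.apply(p),st)*1.5)
E
python3 - <<'E'
import cv2
a=cv2.imread("pics/w1.png")[330:530,280:500]; cv2.imwrite("pics/w1z.png",cv2.resize(a,None,fx=3,fy=3,interpolation=2))
E
```

```text
(0, 0, 0) [377.0959 337.3893]
(0, 0, -0.019) [376.7009 355.961 ]
(0, 0, -0.03) [376.4322 368.5878]
(0, 0, -0.05) [375.8436 396.2336]
(0.011, 0, 0) [377.057  315.6534]
(-0.011, 0, 0) [377.1331 358.3713]
(0.011, 0, -0.03) [376.3729 343.6442]
(0.011, 0.01, 0) [398.6435 315.6813]
```

View pics/w1z.png

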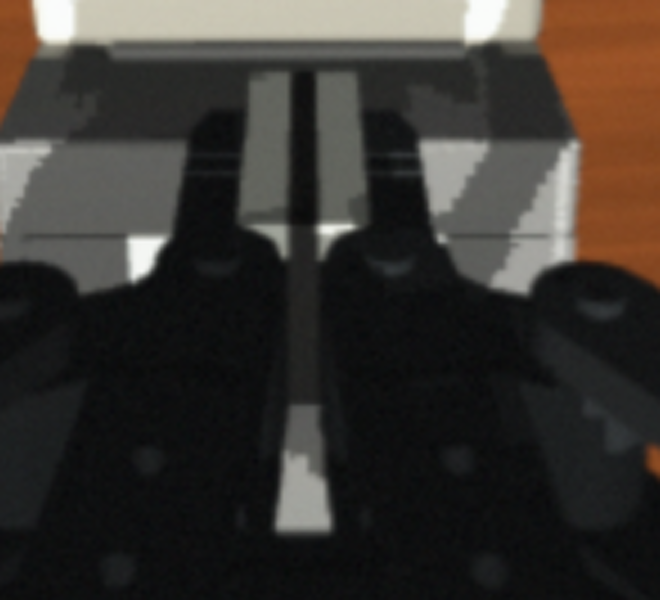

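All three cameras put the visible fingertips about 30 mm behind the reported TCP. I'll go down in small steps, watching the force and the pictures.

Emit:
apply_moves(plan=[[[0.002,0.001,0.004,0,0,0,1],[0.002,0.001,0.008,0,0,0,1],[0.002,0.001,0.012,0,0,0,1],[0.001,0.001,0.017,0,0,0,1],[0.001,0.001,0.02,0,0,0,1],[0.001,0.001,0.02,0,0,0,1],[0.001,0.001,0.02,0,0,0,1],[0.001,0.001,0.02,0,0,0,1]]])

```text
time: 4.3
tool_pos: [0.4647, -0.2028, 0.1049]
tcp_rot: [0.095, 2.879, -0.012]
wrist_force: [-0.4, -0.5, -0.7]
width: -0.001
```

Run:
```python
from h import *
st=readout.read_state();where(st)
a=read_camera("side");b=read_camera("scene");c=read_camera("wrist")
A=cv2.resize(a[200:275,220:320,::-1],None,fx=4,fy=4,interpolation=2);B=cv2.resize(b[100:175,210:310,::-1],None,fx=4,fy=4,interpolation=2)
o=np.clip(np.hstack([A,B])*1.5,0,255).astype(np.uint8);cv2.imwrite("pics/z2.png",o)
cv2.imwrite("pics/w2.png",c[:,:,::-1])
T=R.from_rotvec(st["tcp_rot"])
for k in (0,-.032):
    X=st["tool_pos"]+T.apply([0,0,k]); print((proj("side",X)-[220,200])*4,(proj("scene",X)-[210,100])*4+[400,0],proj("wrist",X,st))
```

```text
t 4.3 printer xyz mm [-90.5996   1.3774 104.9494] tilt 14.934524257290882 F [-0.4369 -0.461  -0.651 ] w -0.0006136283597133227 q [-0.5517 -0.1453  2.241   0.1652  0.8212 -2.1559]
[191.4661 188.1621] [546.1943 198.3047] [251.3977 224.9287]
[182.427 164.66 ] [551.6624 175.5862] [250.9202 247.3759]
```

View pics/z2.png

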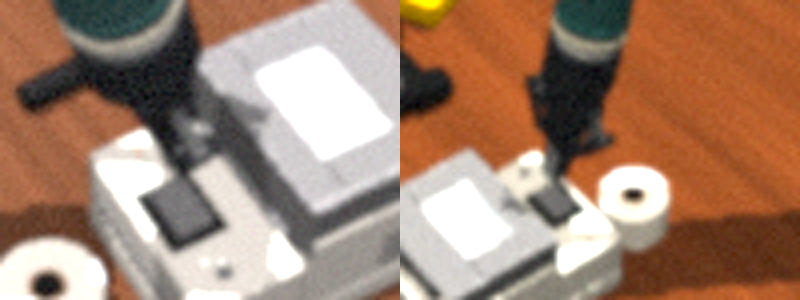

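View pics/w2.png

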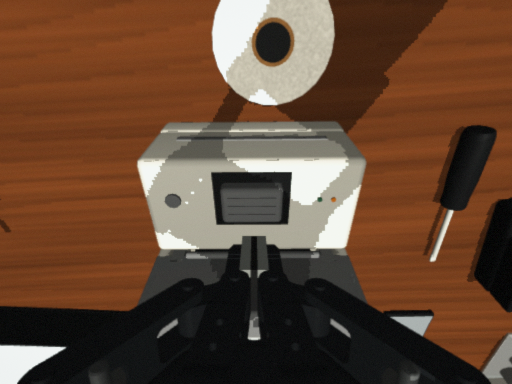

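The force is still zero at TCP z = 105 mm. Both outside views put the real tip about 32 mm behind the TCP, at (190,170) and (553,172). I'll use that offset and continue down slowly.

Emit:
apply_moves(plan=[[[0.001,0,0.005,0,0,0,1],[0.002,0,0.01,0,0,0,1],[0.003,0,0.015,0,0,0,1],[0.004,0,0.02,0,0,0,1],[0.005,0,0.025,0,0,0,1],[0.005,0,0.028,0,0,0,1],[0.005,0,0.028,0,0,0,1],[0.005,0,0.028,0,0,0,1]]])

```text
time: 5.12
tool_pos: [0.4669, -0.2028, 0.0762]
tcp_rot: [0.095, 2.88, -0.012]
wrist_force: [0.1, 0.1, 0.2]
width: 0.001
```

Run:
```python
from h import *
st=readout.read_state();where(st)
a=read_camera("side");b=read_camera("scene");c=read_camera("wrist")
A=cv2.resize(a[200:275,220:320,::-1],None,fx=4,fy=4,interpolation=2);B=cv2.resize(b[100:175,210:310,::-1],None,fx=4,fy=4,interpolation=2)
o=np.clip(np.hstack([A,B])*1.5,0,255).astype(np.uint8)
o=np.vstack([o,cv2.resize(c[150:290,150:370,::-1],(471,300))[:, :].repeat(1,0) if 0 else np.hstack([cv2.resize(c[150:290,150:370,::-1],(471,300)),np.zeros((300,329,3),np.uint8)])]);cv2.imwrite("pics/z3.png",o)
```

```text
t 5.12 printer xyz mm [-88.4243   1.5398  76.2484] tilt 14.902478969905017 F [0.0547 0.0674 0.2352] w 0.0006438671296402282 q [-0.5489 -0.1024  2.2634  0.1753  0.757  -2.1682]
```

View pics/z3.png

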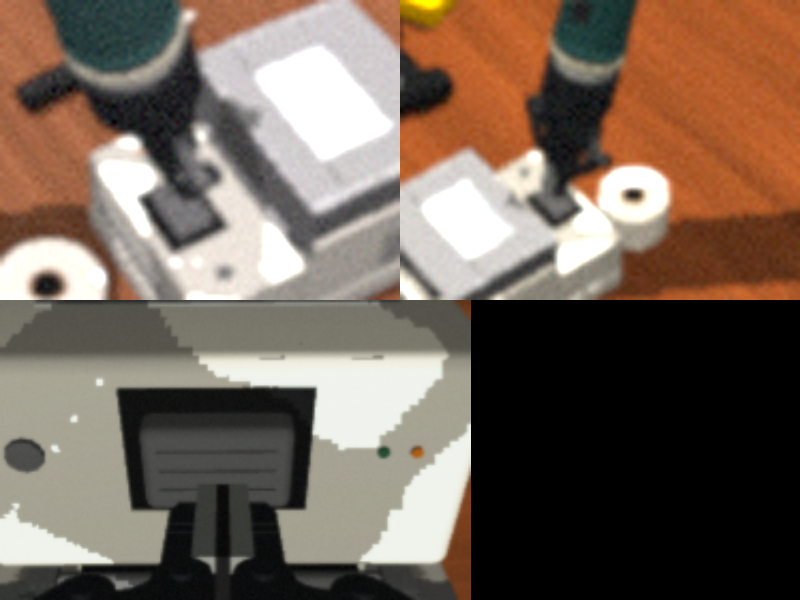

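The wrist crop shows the tips over the tab's last rib, at (222,487). I'll move 6 mm towards the robot to centre them, then lower.

Emit:
apply_moves(plan=[[[0.003,0,-0.001,0,0,0,1],[0.006,0,-0.001,0,0,0,1],[0.006,0,0,0,0,0,1],[0.006,0,0.001,0,0,0,1],[0.007,0,0.002,0,0,0,1],[0.007,0,0.003,0,0,0,1],[0.007,0,0.003,0,0,0,1],[0.007,0,0.003,0,0,0,1]]])

```text
time: 5.93
tool_pos: [0.461, -0.2025, 0.0718]
tcp_rot: [0.095, 2.88, -0.012]
wrist_force: [-0.4, 0.0, 0.1]
width: -0.0
```

Run:
```python
from h import *
where()
c=read_camera("wrist")
cv2.imwrite("pics/w4.png",cv2.resize(c[150:290,150:370,::-1],None,fx=3,fy=3,interpolation=2))
```

```text
t 5.93 printer xyz mm [-94.2912   1.4579  71.8205] tilt 14.927366058126047 F [-0.3637  0.0318  0.1008] w -0.00014275839693172877 q [-0.5558 -0.1076  2.2776  0.1792  0.7487 -2.1786]
```

View pics/w4.png

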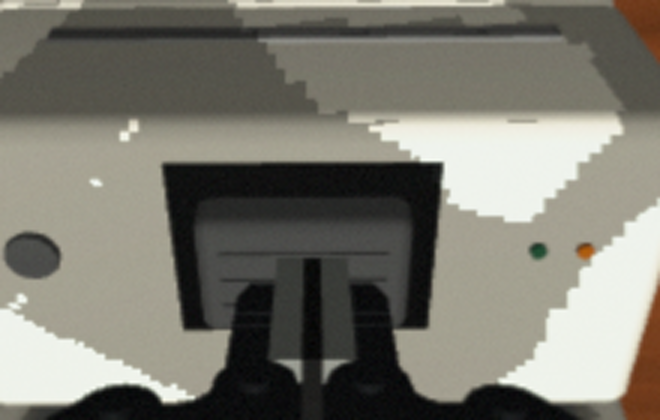

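The tips are now over the middle of the tab, at (312,260). Next I press.

Emit:
apply_moves(plan=[[[0,0,0.001,0,0,0,1],[0,0,0.001,0,0,0,1],[0.001,0,0.002,0,0,0,1],[0.001,0,0.003,0,0,0,1],[0.001,0,0.004,0,0,0,1],[0.001,0,0.004,0,0,0,1],[0.001,0,0.004,0,0,0,1],[0.001,0,0.004,0,0,0,1]]])

```text
time: 6.65
tool_pos: [0.4611, -0.2025, 0.0678]
tcp_rot: [0.095, 2.879, -0.012]
wrist_force: [0.7, 0.2, -0.1]
width: 0.005
```

Emit:
apply_moves(plan=[[[0,0,0.001,0,0,0,1],[0,0,0.001,0,0,0,1],[0.001,0,0.002,0,0,0,1],[0.001,0,0.002,0,0,0,1],[0.001,0,0.003,0,0,0,1],[0.001,0,0.003,0,0,0,1],[0.001,0,0.003,0,0,0,1],[0.001,0,0.003,0,0,0,1]]])

```text
time: 7.32
tool_pos: [0.4612, -0.2027, 0.0649]
tcp_rot: [0.095, 2.879, -0.013]
wrist_force: [1.0, 0.9, 3.0]
width: -0.002
```

Run:
```python
from h import *
where()
c=read_camera("wrist")
cv2.imwrite("pics/w5.png",cv2.resize(c[150:290,150:370,::-1],None,fx=3,fy=3,interpolation=2))
```

```text
t 7.32 printer xyz mm [-94.0319   1.3042  64.9225] tilt 14.977768579542165 F [1.     0.8815 2.9669] w -0.002098738350811791 q [-0.5558 -0.0974  2.2836  0.1827  0.7318 -2.1833]
```

View pics/w5.png

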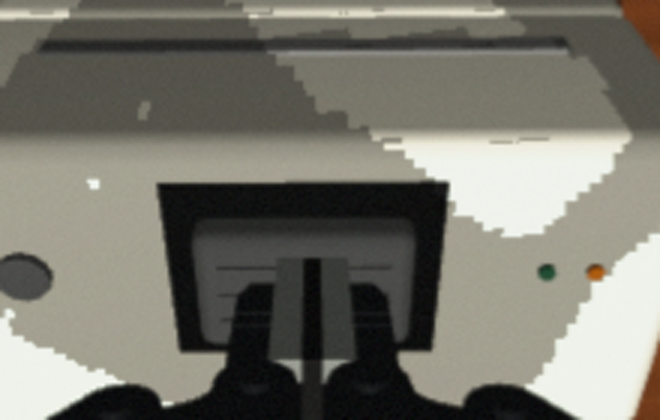

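Contact: Fz is 3 N, so the tab is about 2.5 mm down. I'll press a little further.

Emit:
apply_moves(plan=[[[0,0,0.001,0,0,0,1],[0,0,0.001,0,0,0,1],[0.001,0,0.002,0,0,0,1],[0.001,0,0.002,0,0,0,1],[0.001,0,0.0025,0,0,0,1],[0.001,0,0.0025,0,0,0,1],[0.001,0,0.003,0,0,0,1],[0.001,0,0.003,0,0,0,1]]])

```text
time: 8.03
tool_pos: [0.4609, -0.2027, 0.0617]
tcp_rot: [0.095, 2.879, -0.013]
wrist_force: [1.2, -0.2, 4.3]
width: 0.002
```

Run:
```python
from h import *
where()
a=read_camera("side");b=read_camera("scene")
A=cv2.resize(a[190:285,220:345,::-1],None,fx=3.2,fy=3.2,interpolation=2);B=cv2.resize(b[90:185,190:315,::-1],None,fx=3.2,fy=3.2,interpolation=2)
cv2.imwrite("pics/z6.png",np.clip(np.hstack([A,B])*1.3,0,255).astype(np.uint8))
```

```text
t 8.03 printer xyz mm [-94.3443   1.2552  61.7028] tilt 14.963806727775982 F [ 1.2372 -0.18    4.3038] w 0.0023575754619120626 q [-0.5562 -0.0929  2.2866  0.1841  0.7247 -2.1856]
```

View pics/z6.png

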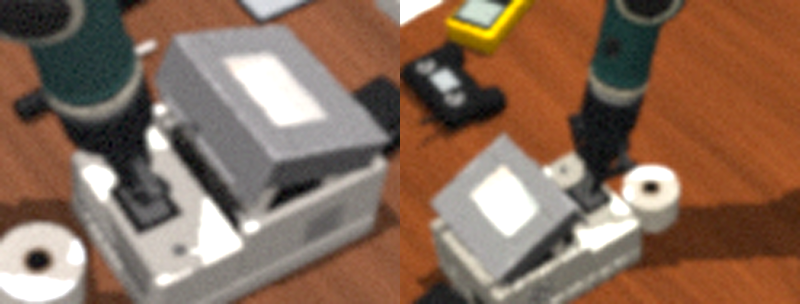

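The cover has popped ajar: its front edge is raised in both views, and the tips are still on the tab at 4.3 N. Before tilting the tool I'll fit the arm's geometry from the logged joints and poses, to check joint limits and the wrist singularity.

```bash
cat > kin.py <<'E'
from h import *
from scipy.optimize import least_squares
D=[([1.3111,.26475,1.6054,0,1.2737,-.0369],[.149,.6575,.1963]),
([.9913,-.0411,1.6879,-.0002,1.4945,-.5162],[.2769,.4684,.3376]),
([.3617,-.1251,1.7661,0,1.5009,-1.1433],[.4595,.2005,.3373]),
([-.4914,-.1804,1.9497,.0002,1.3714,-1.999],[.4202,-.1966,.2610]),
([-.5575,-.1765,2.2261,.1607,.8667,-2.154],[.4612,-.2034,.1253]),
([-.5562,-.0929,2.2866,.1841,.7247,-2.1856],[.4609,-.2027,.0617])]
def fk(q,p):
    h,L1,L2,d,r0,e=p
    Rr=R.from_euler('z',q[0]); x=np.array([0,0,h])+Rr.apply([r0,0,0])
    Rr=Rr*R.from_euler('y',q[1]); x=x+Rr.apply([0,0,L1])
    Rr=Rr*R.from_euler('y',q[2]); x=x+Rr.apply([e,0,L2])
    Rr=Rr*R.from_euler('z',q[3])*R.from_euler('y',q[4]); x=x+Rr.apply([0,0,d])
    return x,Rr*R.from_euler('z',q[5])
s=least_squares(lambda p:np.concatenate([fk(q,p)[0]-x for q,x in D]+[[0.01*p[4],0.01*p[5]]]),[.15,.45,.45,.3,0,0])
P=s.x; RES=np.abs(s.fun).max()
M=fk(D[3][0],P)[1].inv()*rot(0) # const flange rot
LO=np.array([-2.63,-.94,.31,-1.31,0,-2.55]);HI=np.array([2.63,2.18,2.57,4.45,2.66,2.55])
def ik(pos,Rt,q0):
    def f(q):
        x,r=fk(q,P); return np.r_[(x-pos)*10,((r*M).inv()*Rt).as_rotvec()]
    s=least_squares(f,np.clip(q0,LO+1e-3,HI-1e-3),bounds=(LO,HI)); return s.x,np.linalg.norm(s.fun)
TIP=.034
def tcp(ex,ey,ez,tilt,yaw): return PW(ex,ey,ez)+TIP*rot(tilt,yaw).as_matrix()[:,2]
E
python3 - <<'E'
from kin import *
print(P,RES,M.as_rotvec())
print((fk(D[5][0],P)[1]*M).as_rotvec(), "meas .095 2.879 -.013")
q=np.array(D[5][0])
for yaw in (-.064,-.35):
  for t in (15,30,40,45):
    a=np.radians(t); x,r=ik(tcp(-38,1.5,135,a,yaw),rot(a,yaw),q); print(yaw,t,x,r)
E
```

```text
[ 0.4545  0.5481  0.603   0.5464 -0.0256  0.0705] 0.02356992516290471 [-0.0009  0.0006  1.5716]
[ 0.0958  2.8799 -0.0124] meas .095 2.879 -.013
-0.064 15 [-0.4746 -0.04    2.1546  0.1461  0.7905 -2.0727] 4.0115533848284727e-10
-0.064 30 [-0.628  -0.1726  2.3817  0.5434  0.5438 -2.5496] 5.602897599485891e-08
-0.064 40 [-0.5612 -0.2442  2.4939  0.6216  0.3606 -2.55  ] 0.1144276047750042
-0.064 45 [-0.5121 -0.2707  2.5468  0.6674  0.2568 -2.55  ] 0.171324717859406
-0.35 15 [-0.3881 -0.056   2.1697  0.014   0.7654 -1.6184] 1.4202846368059844e-10
-0.35 30 [-0.4038 -0.2237  2.4204  0.0653  0.4218 -1.6777] 1.014691324212665e-09
-0.35 40 [-0.4214 -0.2757  2.57    0.2857  0.1635 -1.9087] 0.0075660870784148284
-0.35 45 [-0.4409 -0.2727  2.57    0.431   0.1606 -2.0675] 0.08763719614652758
```

```bash
cat >> kin.py <<'E'
YT=-.38
def lipC(th): 
    c,s=np.cos(th),np.sin(th); return np.array([85-138*c-24*s,115+138*s-24*c])
def epath(th,tdeg,s=14,w=9):
    t=np.radians(tdeg); C=lipC(th); return C-s*np.array([-np.sin(t),np.cos(t)])-w*np.array([np.cos(t),np.sin(t)])
def tgt(th,tdeg,s=14,w=9,off=(0,0)):
    e=epath(th,tdeg,s,w)+np.array(off); t=np.radians(tdeg); return tcp(e[0],1.5,e[1],t,YT),rot(t,YT)
E
python3 - <<'E'
from kin import *
where()
t=np.radians(28)
print("up",rel(tcp(-103,1.5,118,np.radians(15),-.064),rot(np.radians(15))))
print("A",rel(tcp(-95,1.5,125,t,YT),rot(t,YT)), ik(tcp(-95,1.5,125,t,YT),rot(t,YT),D[5][0]))
print(lipC(.55),epath(.55,28)); 
for th,td in ((.55,28),(.9,25),(1.3,15),(1.8,5)): print(th,epath(th,td),ik(*tgt(th,td),D[5][0]))
E
```

```text
t 8.13 printer xyz mm [-94.3319   1.2872  61.7294] tilt 14.96540649317679 F [ 1.1367 -0.5723  4.5945] w 0.00022685366678151203 q [-0.5561 -0.093   2.2866  0.1841  0.7248 -2.1856]
up [-0.0062  0.0002 -0.0226 -0.0002 -0.0002 -0.0005]
A [-0.0226 -0.0047 -0.0284  0.0366 -0.0718  0.0933] (array([-0.4455, -0.3168,  2.4864,  0.0657,  0.4842, -1.6876]), np.float64(6.306285456940431e-09))
[-45.1929 166.6702] [-46.5668 150.0837]
0.55 [-46.5668 150.0837] (array([-0.3868, -0.2551,  2.3913,  0.0061,  0.5159, -1.5829]), np.float64(1.3717329020832736e-11))
0.9 [-21.8221 191.6886] (array([-0.3643, -0.2356,  2.2677, -0.011 ,  0.6723, -1.5487]), np.float64(1.721919467048608e-10))
1.3 [ 19.8899 225.6987] (array([-0.3413, -0.0614,  1.997 , -0.0127,  0.9435, -1.5267]), np.float64(1.2348268952151227e-11))
1.8 [ 85.236  240.1127] (array([-0.3183,  0.1818,  1.6844, -0.0061,  1.1874, -1.5078]), np.float64(2.1597110827482203e-12))
```

Emit:
apply_moves(plan=[[[0,0,-0.006,0,0,0,1],[0,0,-0.015,0,0,0,1],[0,0,-0.025,0,0,0,1],[-0.006,-0.001,-0.03,0.01,-0.018,0.023,1],[-0.012,-0.002,-0.03,0.018,-0.036,0.047,1],[-0.018,-0.004,-0.029,0.027,-0.054,0.07,1],[-0.023,-0.005,-0.028,0.037,-0.072,0.093,1],[-0.023,-0.005,-0.028,0.037,-0.072,0.093,1]]])

```text
time: 8.8
tool_pos: [0.4725, -0.2065, 0.0925]
tcp_rot: [0.503, 2.614, -0.126]
wrist_force: [-1.3, -0.2, -0.9]
width: 0.002
```

Run:
```python
from kin import *
st=readout.read_state();where(st)
z=R.from_rotvec(st["tcp_rot"]).as_matrix()[:,2]; print("E world",st["tool_pos"]-TIP*z)
print("pre",rel(*tgt(.55,28,off=(-8,-16))), "contact",rel(*tgt(.55,28)))
a=read_camera("side");b=read_camera("scene");c=read_camera("wrist")
A=cv2.resize(a[190:285,220:345,::-1],None,fx=3.2,fy=3.2,interpolation=2);B=cv2.resize(b[90:185,190:315,::-1],None,fx=3.2,fy=3.2,interpolation=2)
cv2.imwrite("pics/z7.png",np.clip(np.hstack([A,B])*1.3,0,255).astype(np.uint8)); cv2.imwrite("pics/w7.png",c[:,:,::-1])
```

```text
t 8.8 printer xyz mm [-82.537   -1.7666  92.5078] tilt 27.855860778181132 F [-1.2998 -0.2476 -0.9086] w 0.0019131064988039531 q [-0.5019 -0.2623  2.424   0.1175  0.4997 -1.782 ]
E world [ 0.4578 -0.2006  0.1226]
pre [-0.0421  0.0118  0.0092 -0.0002 -0.0008  0.    ] contact [-0.0563  0.0143 -0.0014 -0.0002 -0.0008  0.    ]
```

View pics/z7.png

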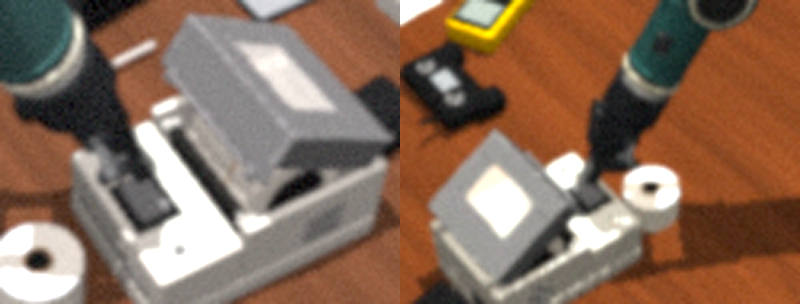

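View pics/w7.png

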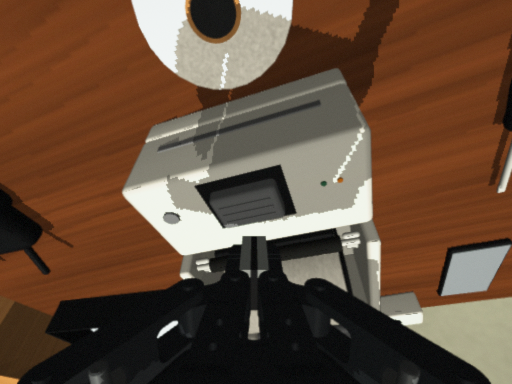

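The cover is ajar, with its front edge raised in both outside views. The tips are in front of it, clear of the tab. I'll move in under the lip with about 15 mm of clearance.

Emit:
apply_moves(plan=[[[-0.008,0.003,0.002,0,0,0,1],[-0.016,0.005,0.004,0,0,0,1],[-0.024,0.007,0.005,0,0,0,1],[-0.032,0.009,0.007,0,0,0,1],[-0.038,0.011,0.008,0,0,0,1],[-0.042,0.012,0.009,0,0,0,1],[-0.042,0.012,0.009,0,0,0,1],[-0.042,0.012,0.009,0,0,0,1]]])

```text
time: 9.62
tool_pos: [0.5183, -0.2125, 0.106]
tcp_rot: [0.501, 2.612, -0.126]
wrist_force: [0.1, -0.9, -0.8]
width: 0.001
```

```bash
cat > look.py <<'E'
from kin import *
import sys
def look(n):
    a=read_camera("side");b=read_camera("scene")
    A=cv2.resize(a[175:285,220:345,::-1],None,fx=3.2,fy=3.2,interpolation=2);B=cv2.resize(b[75:185,190:315,::-1],None,fx=3.2,fy=3.2,interpolation=2)
    cv2.imwrite(f"pics/{n}.png",np.clip(np.hstack([A,B])*1.3,0,255).astype(np.uint8))
E
python3 - <<'E'
from look import *
where(); look("z8")
print("contact",rel(*tgt(.55,28)),rel(*tgt(.6,28)))
E
```

```text
t 9.62 printer xyz mm [-36.4941  -4.8237 106.0026] tilt 27.971498448043736 F [ 0.117  -0.8991 -0.8047] w 0.0007537769870914727 q [-0.4581 -0.1798  2.3332  0.0748  0.5024 -1.7069]
contact [-0.0112  0.003  -0.0103 -0.0002 -0.0003  0.0004] [-0.0165  0.0038 -0.0148 -0.0002 -0.0003  0.0004]
```

View pics/z8.png

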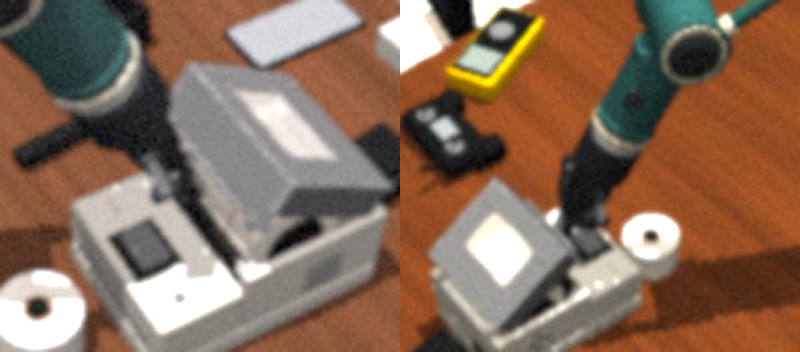

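The gripper is in front of the ajar cover with the tips below the lip line. I'll approach to contact.

Emit:
apply_moves(plan=[[[-0.002,0.001,-0.002,0,0,0,1],[-0.005,0.001,-0.004,0,0,0,1],[-0.007,0.002,-0.006,0,0,0,1],[-0.009,0.002,-0.008,0,0,0,1],[-0.011,0.003,-0.01,0,0,0,1],[-0.013,0.003,-0.012,0,0,0,1],[-0.015,0.003,-0.014,0,0,0,1],[-0.0165,0.004,-0.015,0,0,0,1]]])

```text
time: 10.38
tool_pos: [0.5268, -0.2118, 0.1277]
tcp_rot: [0.501, 2.611, -0.127]
wrist_force: [-1.3, -0.9, -0.1]
width: 0.002
```

Run:
```python
from look import *
where(); look("z9")
for th,td in ((.6,28),(.7,27),(.8,26)):print(th,rel(*tgt(th,td)))
```

```text
t 10.38 printer xyz mm [-28.0737  -3.6427 127.7167] tilt 28.033880441273663 F [-1.2605 -0.8517 -0.1082] w 0.002392767661817845 q [-0.4466 -0.194   2.2997  0.0582  0.5482 -1.6803]
0.6 [ 0.0015 -0.0001  0.0008 -0.0003  0.0004  0.0004]
0.7 [-0.009   0.0018 -0.0074 -0.0003  0.0059  0.0004]
0.8 [-0.0201  0.0041 -0.0145 -0.0003  0.0115  0.0004]
```

View pics/z9.png

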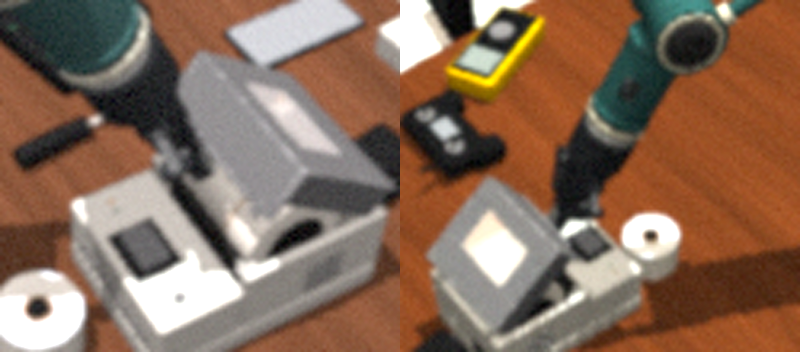

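Emit:
apply_moves(plan=[[[-0.002,0,-0.001,0,0.001,0,1],[-0.004,0.001,-0.003,0,0.003,0,1],[-0.006,0.001,-0.005,0,0.004,0,1],[-0.009,0.002,-0.0075,0,0.006,0,1],[-0.0115,0.002,-0.0095,0,0.007,0,1],[-0.0145,0.003,-0.011,0,0.009,0,1],[-0.0175,0.0035,-0.013,0,0.01,0,1],[-0.02,0.004,-0.0145,0,0.0115,0,1]]])

```text
time: 11.15
tool_pos: [0.5387, -0.212, 0.1501]
tcp_rot: [0.508, 2.646, -0.119]
wrist_force: [-0.2, -0.2, -0.9]
width: -0.002
```

Run:
```python
from look import *
where(); look("z10")
for th,td in ((.8,26),(.9,24),(1.,22),(1.1,19)):print(th,rel(*tgt(th,td)))
```

```text
t 11.15 printer xyz mm [-16.121   -3.0533 150.0691] tilt 25.959439874900344 F [-0.1956 -0.2118 -0.95  ] w -0.0018160236670155966 q [-0.4327 -0.1773  2.2282  0.0374  0.6384 -1.6492]
0.8 [ 0.0009 -0.0001  0.0002 -0.0002  0.0003  0.0004]
0.9 [-0.0097  0.0024 -0.0063 -0.0002  0.0114  0.0004]
1.0 [-0.0209  0.0053 -0.0116 -0.0002  0.0225  0.0004]
1.1 [-0.0316  0.0083 -0.0158 -0.0002  0.0392  0.0003]
```

View pics/z10.png

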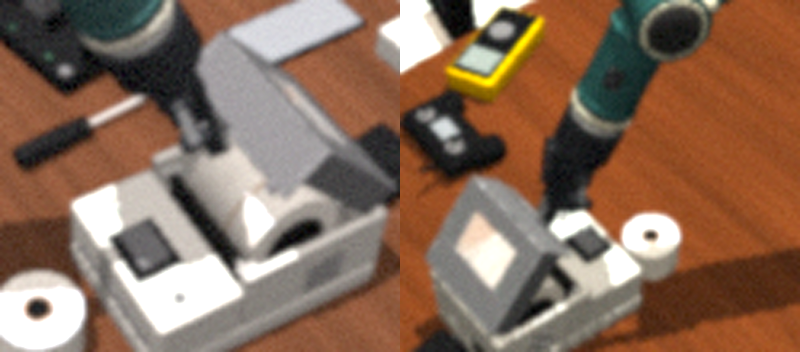

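The cover is following: it is visibly more open, with its top now foreshortened. Force is under 1.5 N. Continuing along the arc.

Emit:
apply_moves(plan=[[[-0.002,0.0005,-0.001,0,0.003,0,1],[-0.005,0.001,-0.003,0,0.006,0,1],[-0.0075,0.002,-0.005,0,0.009,0,1],[-0.01,0.0025,-0.0065,0,0.0115,0,1],[-0.013,0.003,-0.008,0,0.014,0,1],[-0.0155,0.004,-0.009,0,0.017,0,1],[-0.018,0.0045,-0.0105,0,0.02,0,1],[-0.021,0.005,-0.0115,0,0.0225,0,1]]])

```text
time: 11.92
tool_pos: [0.5533, -0.2124, 0.1693]
tcp_rot: [0.521, 2.716, -0.102]
wrist_force: [-0.8, 1.3, -0.0]
width: -0.001
```

Run:
```python
from look import *
where(); look("z11")
for th,td in ((1.,22),(1.1,19),(1.2,16),(1.3,13)):print(th,rel(*tgt(th,td)))
```

```text
t 11.92 printer xyz mm [ -1.5843  -2.5304 169.3289] tilt 21.85618142830553 F [-0.8056  1.2982 -0.0121] w -0.0014738285980435925 q [-0.417  -0.1263  2.1254  0.0187  0.7614 -1.6196]
1.0 [ 0.0002  0.0003 -0.0003 -0.0003 -0.0001  0.0003]
1.1 [-0.0102  0.0034 -0.0052 -0.0003  0.0166  0.0003]
1.2 [-0.0209  0.0067 -0.009  -0.0003  0.0333  0.0003]
1.3 [-0.0319  0.0103 -0.0116 -0.0003  0.0499  0.0003]
```

View pics/z11.png

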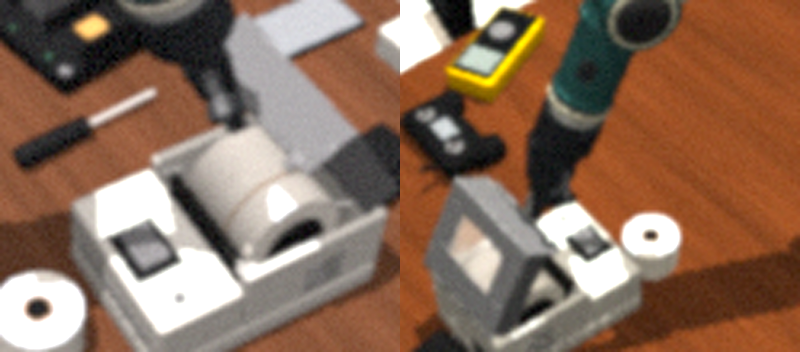

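Emit:
apply_moves(plan=[[[-0.002,0.001,-0.001,0,0.004,0,1],[-0.005,0.002,-0.003,0,0.008,0,1],[-0.0075,0.0025,-0.004,0,0.012,0,1],[-0.01,0.0035,-0.005,0,0.0165,0,1],[-0.013,0.004,-0.006,0,0.021,0,1],[-0.0155,0.005,-0.007,0,0.025,0,1],[-0.018,0.006,-0.008,0,0.029,0,1],[-0.021,0.0065,-0.009,0,0.033,0,1]]])

```text
time: 12.68
tool_pos: [0.5706, -0.2123, 0.1853]
tcp_rot: [0.541, 2.817, -0.077]
wrist_force: [-0.8, 0.4, 0.2]
width: -0.002
```

Run:
```python
from look import *
where(); look("z12")
for th,td in ((1.2,16),(1.3,13),(1.4,10),(1.5,8)):print(th,rel(*tgt(th,td)))
```

```text
t 12.68 printer xyz mm [ 15.7661  -1.3225 185.2704] tilt 15.8830119407761 F [-0.7884  0.3654  0.1691] w -0.0022687353046914006 q [-0.3999 -0.0418  1.9925  0.0057  0.9138 -1.5943]
1.2 [ 0.0002  0.0003 -0.0003 -0.0003  0.0002  0.0003]
1.3 [-0.0105  0.0038 -0.0039 -0.0003  0.0168  0.0003]
1.4 [-0.0213  0.0076 -0.0063 -0.0003  0.0335  0.0003]
1.5 [-0.0331  0.0116 -0.0072 -0.0003  0.0446  0.0003]
```

View pics/z12.png

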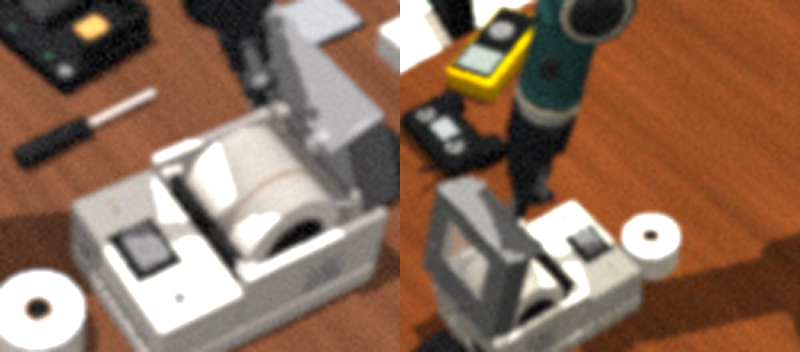

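Emit:
apply_moves(plan=[[[-0.0025,0.001,-0.001,0,0.004,0,1],[-0.005,0.002,-0.002,0,0.008,0,1],[-0.008,0.003,-0.003,0,0.012,0,1],[-0.0105,0.004,-0.004,0,0.0165,0,1],[-0.013,0.005,-0.0045,0,0.021,0,1],[-0.016,0.006,-0.005,0,0.025,0,1],[-0.0185,0.007,-0.006,0,0.029,0,1],[-0.0215,0.0075,-0.0065,0,0.0335,0,1]]])

```text
time: 13.45
tool_pos: [0.591, -0.2123, 0.1975]
tcp_rot: [0.56, 2.919, -0.05]
wrist_force: [-0.1, 0.5, 0.2]
width: 0.002
```

Run:
```python
from look import *
where(); look("z13")
for th,td in ((1.4,10),(1.5,8),(1.6,6)):print(th,rel(*tgt(th,td)))
```

```text
t 13.45 printer xyz mm [ 36.0702   0.0552 197.5063] tilt 9.857941474600944 F [-0.1407  0.5201  0.178 ] w 0.0021382264828978563 q [-0.3843  0.0561  1.8539 -0.0003  1.0595 -1.5757]
1.4 [-0.      0.     -0.0002 -0.0003 -0.0002  0.0003]
1.5 [-0.0116  0.004  -0.0023 -0.0003  0.0109  0.0003]
1.6 [-0.0233  0.0081 -0.0031 -0.0003  0.022   0.0003]
```

View pics/z13.png

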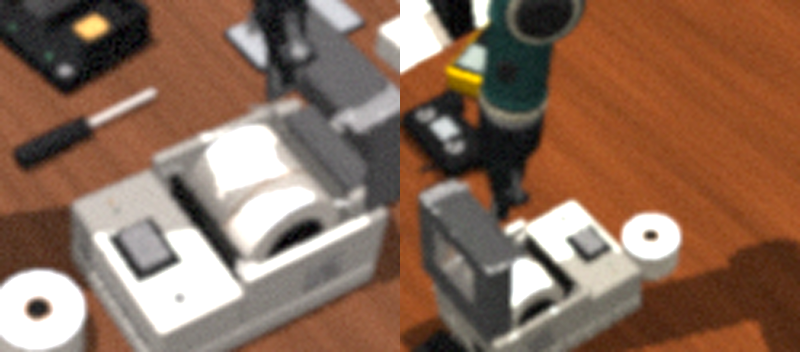

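Emit:
apply_moves(plan=[[[-0.003,0.001,-0.001,0,0.003,0,1],[-0.006,0.002,-0.001,0,0.0055,0,1],[-0.009,0.003,-0.002,0,0.008,0,1],[-0.0115,0.004,-0.0025,0,0.011,0,1],[-0.0145,0.005,-0.003,0,0.0135,0,1],[-0.0175,0.006,-0.003,0,0.0165,0,1],[-0.0205,0.007,-0.003,0,0.019,0,1],[-0.0235,0.008,-0.003,0,0.022,0,1]]])

```text
time: 14.22
tool_pos: [0.615, -0.2133, 0.2044]
tcp_rot: [0.573, 2.986, -0.031]
wrist_force: [0.0, 0.2, 0.5]
width: 0.001
```

Run:
```python
from look import *
where(); look("z14")
for th,td in ((1.6,6),(1.7,4)):print(th,rel(*tgt(th,td)))
```

```text
t 14.22 printer xyz mm [ 60.0995   0.5233 204.3537] tilt 5.923221341793572 F [0.0138 0.1563 0.4727] w 0.0011555056868841342 q [-0.3709  0.1424  1.74   -0.0022  1.1559 -1.5615]
1.6 [-0.0003  0.0001 -0.0005 -0.0003 -0.0001  0.0003]
1.7 [-0.012   0.0043 -0.0008 -0.0003  0.011   0.0002]
```

View pics/z14.png

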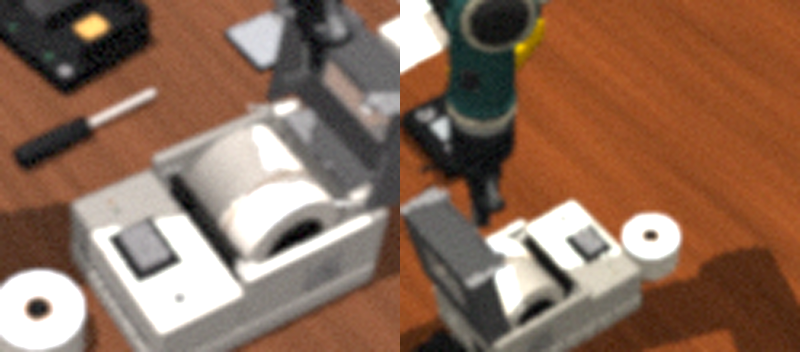

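The cover is past upright and leaning back in the scene view, with no force on the tool. I'll hold while it settles.

Emit:
apply_moves(plan=[[[-0.002,0.001,0,0,0,0,1],[-0.003,0.001,0,0,0,0,1],[-0.003,0.001,0,0,0,0,1],[-0.003,0.001,0,0,0,0,1],[-0.003,0.001,0,0,0,0,1],[-0.003,0.001,0,0,0,0,1],[-0.003,0.001,0,0,0,0,1],[-0.003,0.001,0,0,0,0,1]]])

```text
time: 14.98
tool_pos: [0.6177, -0.2135, 0.2046]
tcp_rot: [0.573, 2.985, -0.032]
wrist_force: [0.4, -0.3, -0.7]
width: 0.002
```

Run:
```python
from look import *
where(); look("z15")
```

```text
t 14.98 printer xyz mm [ 62.7995   0.555  204.6484] tilt 5.972578884676538 F [ 0.3882 -0.2927 -0.7474] w 0.0018569139225466018 q [-0.3695  0.1465  1.7348 -0.0024  1.1561 -1.56  ]
```

View pics/z15.png

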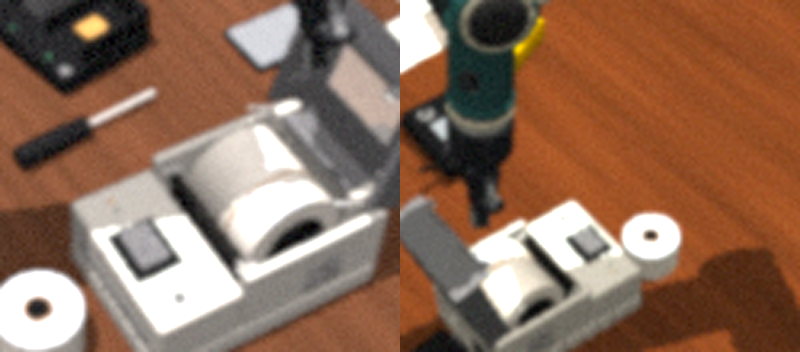

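The cover has fallen back by itself and left the fingers. I'll withdraw towards the robot and up.

Emit:
apply_moves(plan=[[[0.015,-0.005,0,0,0,0,1],[0.03,-0.01,0,0,0,0,1],[0.05,-0.015,-0.005,0,0,0,1],[0.07,-0.02,-0.02,0,0,0,1],[0.09,-0.025,-0.045,0,0,0,1],[0.11,-0.03,-0.07,0,0,0,1],[0.12,-0.035,-0.09,0,0,0,1],[0.12,-0.035,-0.1,0,0,0,1]]])

```text
time: 15.75
tool_pos: [0.4835, -0.1982, 0.2951]
tcp_rot: [0.573, 2.981, -0.034]
wrist_force: [0.4, -0.2, 0.7]
width: -0.003
```

Emit:
apply_moves(plan=[[[0,0,0,0,0,0,1],[0,0,0,0,0,0,1],[0,0,0,0,0,0,1],[0,0,0,0,0,0,1],[0,0,0,0,0,0,1],[0,0,0,0,0,0,1],[0,0,0,0,0,0,1],[0,0,0,0,0,0,1]]])

```text
time: 16.42
tool_pos: [0.4843, -0.1978, 0.2911]
tcp_rot: [0.573, 2.986, -0.031]
wrist_force: [-0.1, -0.8, -0.6]
width: -0.001
```

Run:
```python
from look import *
where()
a=read_camera("side");b=read_camera("scene")
o=np.hstack([a,b])[:,:,::-1]; cv2.imwrite("pics/f.png",cv2.resize(o,(800,300)))
A=cv2.resize(a[175:285,220:345,::-1],None,fx=3.2,fy=3.2,interpolation=2);B=cv2.resize(b[75:185,170:295,::-1],None,fx=3.2,fy=3.2,interpolation=2)
cv2.imwrite("pics/z16.png",np.clip(np.hstack([A,B])*1.3,0,255).astype(np.uint8))
# expected lip position open and hinge
for th in (1.4,1.7,1.85):
    c,s=np.cos(th),np.sin(th)
    for y in (-80,80):
        p=PW(85-132*c-24*s,y,115+132*s-24*c); print(th,y,(proj("side",p)-[220,175])*3.2,(proj("scene",p)-[170,75])*3.2+[400,0])
```

```text
t 16.42 printer xyz mm [-71.3053   7.6979 291.0552] tilt 5.911462305518245 F [-0.0647 -0.7989 -0.5618] w -0.0009011012034998611 q [-0.4389 -0.1493  1.8731  0.0052  1.3147 -1.6315]
1.4 -80 [352.9014 133.0007] [520.1615 175.2749]
1.4 80 [241.2479  12.4098] [592.5588 253.2963]
1.7 -80 [394.0584 108.583 ] [492.7252 184.8324]
1.7 80 [279.636   -8.8302] [564.684  264.3493]
1.85 -80 [413.797 100.217] [478.9393 192.3829]
1.85 80 [298.4399 -15.6214] [550.4965 272.6095]
```

View pics/z16.png

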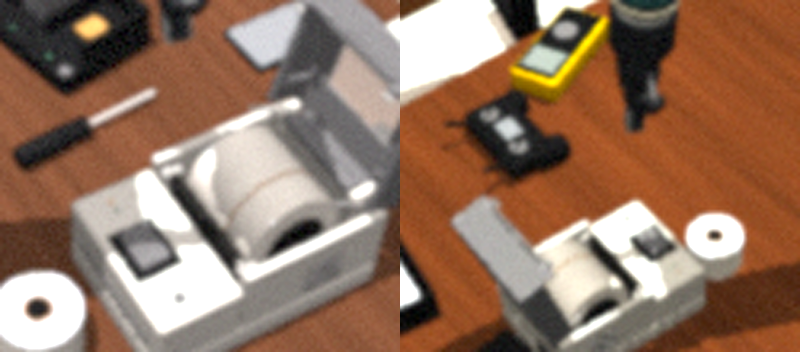

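View pics/f.png

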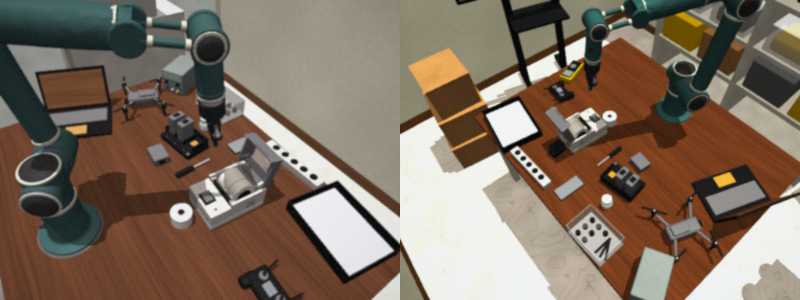

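The cover's front edge lies at (552,272) in the scene view, against a predicted (550,273) for 1.85 rad. One more wait will show whether it has stopped moving and whether anything else moved.

Emit:
apply_moves(plan=[[[0,0,0,0,0,0,1],[0,0,0,0,0,0,1],[0,0,0,0,0,0,1],[0,0,0,0,0,0,1],[0,0,0,0,0,0,1],[0,0,0,0,0,0,1],[0,0,0,0,0,0,1],[0,0,0,0,0,0,1]]])

```text
time: 17.18
tool_pos: [0.4843, -0.1978, 0.2916]
tcp_rot: [0.573, 2.985, -0.032]
wrist_force: [-0.8, 0.0, -0.2]
width: -0.003
```

Run:
```python
from look import *
where()
b=read_camera("scene");a=read_camera("side")
B=cv2.resize(b[75:185,170:295,::-1],None,fx=3.2,fy=3.2,interpolation=2);A=cv2.resize(a[145:285,220:370,::-1],(400,373))[:352]
o=np.clip(np.hstack([A,B])*1.3,0,255).astype(np.uint8);cv2.imwrite("pics/z17.png",o)
p=cv2.imread("pics/z16.png");d=cv2.GaussianBlur(cv2.absdiff(p[:,400:],o[:,400:]),(0,0),3).max(2);print("cover area change",d[190:340,50:180].max(),"whole",d.max())
s0=cv2.cvtColor(cv2.imread("pics/scene0.png"),6);s1=cv2.cvtColor(b,7)
for n,(x,y) in dict(roll=(268,150),hexd=(268,200),battery=(307,206),phone=(216,240),jar=(264,257),quad=(362,292),ctrl=(207,117)).items():
    t=s0[y-14:y+14,x-14:x+14];r=cv2.matchTemplate(s1[y-22:y+22,x-22:x+22],t,cv2.TM_CCOEFF_NORMED);m=cv2.minMaxLoc(r);print(n,round(m[1],3),(m[3][0]-8,m[3][1]-8))
```

```text
t 17.18 printer xyz mm [-71.2896   7.6407 291.6376] tilt 5.969848327264106 F [-0.8212  0.033  -0.2466] w -0.003021640894059608 q [-0.439  -0.1502  1.8729  0.0052  1.3148 -1.6315]
cover area change 6 whole 11
roll 0.922 (0, 0)
hexd 0.994 (0, 0)
battery 0.997 (0, 0)
phone 0.998 (0, 0)
jar 0.999 (0, 0)
quad 0.998 (0, 0)
ctrl 0.995 (0, 0)
```

View pics/z17.png

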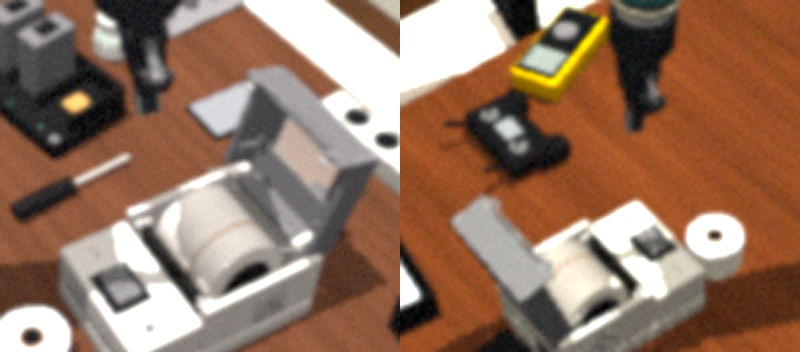

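The cover is at rest leaning back at (500,245) and hasn't changed since the last picture. Nothing else has moved and the arm is clear, so I'll hand in.

Run:
```python
from workcell import bot
print(bot.finish_job())
```

```text
the job is handed in; nothing more can be done
None
```

The label printer is open for the roll change, and I handed the job in at about 17 s.

- **Release tab:** I pressed it with the shut fingertips, reading at most about 4.6 N at the wrist, and the cover sprang ajar.
- **Cover:** I pushed it back from under its lip in slow steps of about 0.3 rad/s. My readings between steps stayed under 2 N. Past upright it left the fingers and settled back by itself, and I withdrew the arm.
- **Last checks:**
  - The cover's front edge matches the expected 1.85 rad position to within a few pixels at one end; the other end was about 14 enlarged pixels off (4 to 5 camera pixels), which I put down to reading it by eye.
  - Two pictures 0.7 s apart show no movement of the cover.
  - The arm is clear of everything, with only sensor noise on the wrist force.
  - The roll, driver, battery, phone, jar, quadcopter and controller show no shift in the scene view. The roll's match was weaker (0.92), I think because of the arm's shadow. I did not check the battery case by number.
- **Disagreement:** the real fingertips sat about 33 mm behind the reported TCP. All three cameras and the contact height on the tab agreed on this, so I corrected for it in the moves. My rough fit of the arm's geometry was up to 24 mm off in position, so I used it only to check joint limits.

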